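Swap the board in the soldering carrier

TASK

The circuit board in the soldering carrier is finished. Lift both hold-down bars off into the shallow steel tray, take the finished board out and lay it flat in the middle of the black foam pad, then put the new board from its piece of cardboard into the carrier and fit each bar back into its own slot over it. Set the boards down rather than dropping them, and do not knock or shift the flux bottle or the solder reel.

Things in the scene. Friction and masses are not known exactly. Their poses are not given: they have to be found in the camera images.
- carrier: Fixed aluminium carrier, 130x140 mm (x, y), 27.5 high. Origin: underside centre, z up. Pocket 66x99 mm (x, y) between rails along y; a seated board's underside is at z 14, long side along y, either way round. Slots cross the rails along x, floor at z 20: wide (29.6 mm) at y +34, narrow (17.6) at y -34. Lead-in bevels 4 mm. End stops to z 22.
- wide_bar: Loose steel bar 112x26x6 mm (x, y, z), rubber foot 3.6 mm deep under its middle 58 mm; upright black grip in the middle, 18 mm along x, 24 along y, top at z 30. Origin: centre of the steel's underside (3.6 mm above a flat floor it lies on). At most 0.2 kg. Starts seated, and belongs, in the wide slot: carrier x 0, y +34, z 20, either way round.
- narrow_bar: Loose steel bar like the wide one but 14 mm wide (y), its grip 18 mm along x and 12 along y, top at z 30. Origin: centre of the steel's underside. At most 0.13 kg. Starts seated, and belongs, in the narrow slot: carrier x 0, y -34, z 20, its x along the carrier's x, either way round.
- finished_board: Green circuit board, starts seated in the carrier under the bars. 62x95 mm (x, y), 2 mm thick, small components up to 11 mm high; to grip: a black square transformer on its middle, 26x26 mm, sides square to the board, top 32 mm above the board's underside, with a 30 mm foot up to 5 mm. Origin: centre of the underside, z up. About 0.1 kg.
- new_board: The next circuit board, at the start lying flat on a piece of brown cardboard. Same size and same transformer in the middle as the finished one, slightly different small components. Origin: centre of the underside, z up; x short side, y long side. About 0.1 kg.
- card: Flat piece of brown cardboard, fixed, 105x135 mm (x, y), 5 mm thick, on which the new board lies. Origin: centre of its underside, z up.
- bar_tray: Shallow open steel tray with a grey lining, fixed, 160x122 mm outside (x, y), rim 12 mm high and 3 mm thick, inner floor 3 mm above the bench. Origin: centre of its underside, z up. Both bars fit in side by side, along its x.
- foam_pad: Plain black foam pad, fixed, 120x140 mm (x, y), 15 mm thick, no rim, firm. Origin: centre of its underside, z up.
- flux_bottle: Small bottle with a red needle cap, 34 mm across, 108 mm tall, standing loose on the bench. Origin: centre of its underside. To be left alone.
- solder_reel: Reel of solder with blue flanges, 57 mm across, 38 mm tall, standing loose on a flange. Origin: in its underside, 7 mm off the reel's axis. To be left alone.

How it is judged (in metres and radians):
On the way, in this order (a step that is already met when the one before it is completed fails the run):
1. both bars lie released in the steel tray, the finished board still seated in the carrier (x of wide_bar in the frame of bar_tray between -0.05 and 0.05 m and y of wide_bar in the frame of bar_tray between -0.055 and 0.055 m and z of wide_bar in the frame of bar_tray between 0.0026 and 0.0106 m and angle between each of wide_bar, narrow_bar's own z axis and vertical below 0.08 rad and contact force between the fingers and wide_bar below 0.1 N and x of narrow_bar in the frame of bar_tray between -0.05 and 0.05 m and y of narrow_bar in the frame of bar_tray between -0.055 and 0.055 m and z of narrow_bar in the frame of bar_tray between 0.0026 and 0.0106 m and contact force between the fingers and narrow_bar below 0.1 N and x of finished_board in the frame of carrier between -0.006 and 0.006 m and y of finished_board in the frame of carrier between -0.006 and 0.006 m and z of finished_board in the frame of carrier between 0.012 and 0.016 m and angle between the y axis of finished_board and the y axis of carrier, either way round below 0.1 rad and angle between finished_board's own z axis and vertical below 0.06 rad), for 0.2 s.
2. the finished board lies released on the foam pad (horizontal distance between finished_board and foam_pad below 0.03 m and z of finished_board in the frame of foam_pad between 0.012 and 0.018 m and angle between finished_board's own z axis and vertical below 0.06 rad and contact force between the fingers and finished_board below 0.1 N), for 0.2 s.
3. the new board is seated and released in the carrier, both bars still in the tray (x of new_board in the frame of carrier between -0.006 and 0.006 m and y of new_board in the frame of carrier between -0.006 and 0.006 m and z of new_board in the frame of carrier between 0.012 and 0.016 m and angle between the y axis of new_board and the y axis of carrier, either way round below 0.1 rad and angle between new_board's own z axis and vertical below 0.06 rad and contact force between the fingers and new_board below 0.1 N and x of wide_bar in the frame of bar_tray between -0.05 and 0.05 m and y of wide_bar in the frame of bar_tray between -0.055 and 0.055 m and z of wide_bar in the frame of bar_tray between 0.0026 and 0.0106 m and angle between each of wide_bar, narrow_bar's own z axis and vertical below 0.08 rad and contact force between the fingers and wide_bar below 0.1 N and x of narrow_bar in the frame of bar_tray between -0.05 and 0.05 m and y of narrow_bar in the frame of bar_tray between -0.055 and 0.055 m and z of narrow_bar in the frame of bar_tray between 0.0026 and 0.0106 m and contact force between the fingers and narrow_bar below 0.1 N), for 0.2 s.
At the end, for the whole second after the job is handed in: New board seated in the carrier (6 mm, 0.1 rad, 2 mm in height, level); wide bar on the floor of the wide slot and narrow bar of the narrow slot (8 mm along, 6 mm across, 2 mm in height, 0.1 rad); finished board flat on the foam pad within 30 mm of its middle; all at rest (all of step 2 and x of new_board in the frame of carrier between -0.006 and 0.006 m and y of new_board in the frame of carrier between -0.006 and 0.006 m and z of new_board in the frame of carrier between 0.012 and 0.016 m and angle between the y axis of new_board and the y axis of carrier, either way round below 0.1 rad and angle between each of new_board, wide_bar, narrow_bar's own z axis and vertical below 0.06 rad and x of wide_bar in the frame of carrier between -0.008 and 0.008 m and y of wide_bar in the frame of carrier between 0.028 and 0.04 m and z of wide_bar in the frame of carrier between 0.018 and 0.022 m and angle between the x axis of each of wide_bar, narrow_bar and the x axis of carrier, either way round below 0.1 rad and x of narrow_bar in the frame of carrier between -0.008 and 0.008 m and y of narrow_bar in the frame of carrier between -0.04 and -0.028 m and z of narrow_bar in the frame of carrier between 0.018 and 0.022 m and linear speed of each of new_board, wide_bar, narrow_bar, finished_board below 0.02 m/s and angular speed of each of new_board, wide_bar, narrow_bar, finished_board below 0.2 rad/s); the robot touches nothing.
It fails at once if a board is dropped (falls freely by more than about 25 mm) ((contact force between the fingers and finished_board below 0.1 N and linear speed of finished_board above 0.7 m/s) or (contact force between the fingers and new_board below 0.1 N and linear speed of new_board above 0.7 m/s)).
It fails at once if the flux bottle is tipped or shifted by more than 30 mm (angle between flux_bottle's own z axis and vertical above 0.5 rad or distance of flux_bottle from where it was at the start of the episode above 0.03 m).
It fails at once if the solder reel is tipped or shifted by more than 30 mm (angle between solder_reel's own z axis and vertical above 0.5 rad or distance of solder_reel from where it was at the start of the episode above 0.03 m).
It also fails if it takes over 136 s, if anything falls off the work surface, if the arm or the gripper's body presses on something with over 40 N, if the wrist force passes 120 N, or if a joint passes its speed limit or range.

ROBOT

A 6-joint arm with a two-finger parallel gripper is mounted at the origin on a cart in front of the work surface, level with it; the furniture and walls round the work are solid. World frame = base frame: x ahead of the robot, y to its left, z up, the work surface at z = 0. Lengths are in mm, angles in rad, forces in N, time in s.
With the tool pointing down it reaches from about 300 to 750 mm from the base axis. Payload 8.5 kg.
Tool frame: the origin (TCP) lies midway between the tips of the shut fingers; the grasp point (between the pads) lies 19 mm behind it (ctrl.hold_point_z is the distance from the TCP to the grasp point, in mm); z points along the fingers, y is the line along which they close (so a half turn about z gives the same grasp; the last joint's range is limited). The gripper opens to 85 mm and grips with 20 to 120 N. Pads are 22 mm wide; open, the fingers measure 114 mm over their backs; the gripper's body (76 mm by 85 mm) begins 54 mm behind the grasp point. The pads swing forward as they close: fully open they stand 13 mm farther back than shut.
Start: joints at [1.091, 0.381, 1.297, -0, 1.464, -0.215], TCP at [143.936, 530.813, 231.322] pointing down, gripper open.
Joint ranges: [-3.11, 3.11], [-0.89, 2.33], [0.22, 2.48], [-1.42, 4.56], [0.17, 2.85], [-2.88, 2.88]. Speed limits (rad/s): [2.39, 2.39, 3.14, 3.14, 3.14, 3.14].

INTERFACE

Orientations are given as a unit quaternion [x, y, z, w].
In Python, from bench import ctrl, cams gives the robot as it stands.
- The arm moves only by the tool send_rows, never from a script. Its argument "series" is one flat list of numbers, 7 for each row, row after row: the shift along the tool's x, y, z in m, then the turn, a rotation vector about the tool's x, y, z in units of 8 degrees (1.0 is 8 degrees), then the finger opening in m, from 0 to 0.0854. A call has 1 to 12 rows; each row shifts and turns the commanded pose from where the row before left it, along the tool's axes as they then stand; what a row does not reach is not made up. A row lasts 1/8 s, in which the tool goes at most 62.5 mm and 10.7 degrees, less where a joint would pass 70% of its speed; a pose out of reach is approached as far as the arm can. A call with a gripper value outside its range is refused whole. The fingers move at their own pace and stop on an object; "squeeze" is the grip in N (left out, the last holds). Time passes only in rows, so rows that do not move let the fingers close. It gives the time, the measured TCP pose, the force, the opening and the grip force at its end, in the units of the state.
- ctrl.state(): the state, without advancing time (a new reading comes with each control period).
- cams.capture(name): name is "side" or "top"; returns (picture, depth): 480x640x3 uint8, red, green, blue; 480x640 float32, mm along the optical axis (not along the pixel's ray), 0 where there is no reading.
- cams.camera_model(name): a dict with "mtx" (3x3 intrinsics, pixels), "k1" (the pictures are not rectified: a ray, as slopes to the right and down, at radius r is drawn at 1 + k1 r^2 times it, then the intrinsics apply), "R" (3x3) and "t" (3): a world point X has camera coordinates R X + t. Camera axes: x right, y down, z forward; pixel columns grow to the right and rows downward; lengths in mm; the calibration is good to about 2 mm. A picture is of the moment at which its call begins. camera_model takes no time and is no camera call.
- ctrl.hand_in(): hands the job in; it is judged then, once.
The state is a dict: "time_s": time; "joints": joint angles; "joint_velocities": joint speeds; "joint_efforts": joint torques, N m; "eef_pos": TCP position; "eef_rot": TCP orientation; "contact_force": force on the tool from outside, world axes, zero at the start; "moment": the same for the moment, N m; "gripper_width": finger opening in mm; "grasp_force": force on a finger pad.
Only numpy, scipy, OpenCV 4.12 (cv2) and the standard library are available. Lean on these libraries where they do the work, as an engineer would, in place of code of your own. Each camera call takes 0.05 s, during which the arm holds its last target. There are 200 camera calls.

## Working session

There is one attempt and no reset: what is moved stays moved. The work goes in short steps, Python scripts to look and compute and a tool call to move; the robot and the scene stay as the last step left them, time stands still between calls to the robot, and variables do not carry over. Pictures are saved under pics/ and viewed, at most 14 in all, crops included, and the job is handed in when it is done.

Besides the shell and the picture viewer there is one more tool, called by a JSON object that holds its "fn" and its "kwargs", one argument or row to a line. send_rows: Moves the arm, as the interface text tells. Its arguments: {"type":"object","properties":{"series":{"type":"array","items":{"type":"number"}},"squeeze":{"type":"number"}},"required":["series"]}

```bash
ls; mkdir -p pics
python3 - <<'E'
from bench import ctrl,cams
import cv2,numpy as np
for n in("top","side"):
    p,d=cams.capture(n); cv2.imwrite(f"pics/{n}0.png",p[:,:,::-1]); np.save(f"pics/{n}0.npy",d)
    m=cams.camera_model(n); print(n,m)
print(ctrl.state())
E
```

```text
pics
top {'mtx': array([[560.80032909,   0.        , 318.20617507],
       [  0.        , 560.80032909, 239.44302478],
       [  0.        ,   0.        ,   1.        ]]), 'k1': -0.12652888826112066, 'R': array([[ 0.02514596, -0.99959107, -0.01361525],
       [-0.99014131, -0.0230263 , -0.13816645],
       [ 0.13779645,  0.01695535, -0.99031543]]), 't': array([  28.2094965 ,  589.00734234, 1441.94919383])}
side {'mtx': array([[532.90589105,   0.        , 323.98565334],
       [  0.        , 532.90589105, 242.52237344],
       [  0.        ,   0.        ,   1.        ]]), 'k1': -0.12155714917654768, 'R': array([[ 0.98822857, -0.15263824,  0.0102891 ],
       [-0.04808977, -0.37378668, -0.92626718],
       [ 0.14522972,  0.91486889, -0.37672701]]), 't': array([-585.05574706,  103.15421695, 1163.9995461 ])}
{'time_s': 0.1, 'joints': array([ 1.09068775e+00,  3.81108925e-01,  1.29812399e+00, -6.29110849e-05,
        1.46362408e+00, -2.15297787e-01]), 'joint_velocities': array([-0.00064929, -0.00212214, -0.00278798, -0.0012949 ,  0.00186053,
        0.00119796]), 'joint_efforts': array([ 5.19099209e-03, -4.49222410e+01, -2.31661499e+01, -8.01131500e-05,
        3.62163788e-03, -4.48641913e-05]), 'eef_pos': array([143.84448113, 530.58890704, 230.80467374]), 'eef_rot': array([ 1.32015481e-01,  9.91247453e-01, -6.04991706e-04, -1.86002324e-04]), 'contact_force': array([-0.43618339, -0.15153271,  0.01058859]), 'moment': array([0.03204616, 0.00407141, 0.03763328]), 'grasp_force': 0.0, 'gripper_width': 85.51580847306144}
```

View pics/top0.png

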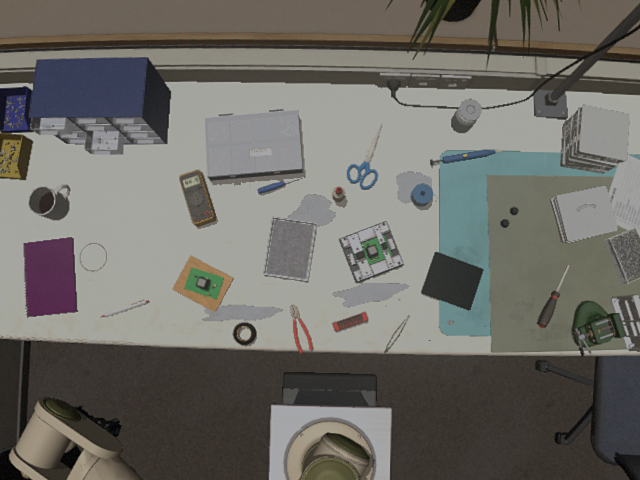

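View pics/side0.png

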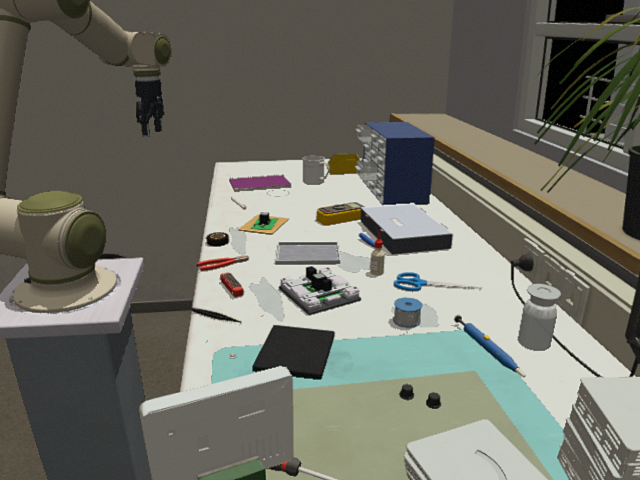

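Run:
```python
import cv2
p=cv2.imread("pics/top0.png")
def c(x,y,w,h,s,n): cv2.imwrite(n,cv2.resize(p[y:y+h,x:x+w],None,fx=s,fy=s,interpolation=cv2.INTER_CUBIC))
c(255,210,160,80,5,"pics/c1.png")
a=cv2.resize(p[250:315,168:238],None,fx=5.7,fy=5.7,interpolation=cv2.INTER_CUBIC)
b=cv2.resize(p[245:310,417:487],None,fx=5.7,fy=5.7,interpolation=cv2.INTER_CUBIC)
import numpy as np
cv2.imwrite("pics/c2.png",np.hstack([a,b]));print(a.shape)
```

```text
(370, 399, 3)
```

View pics/c1.png

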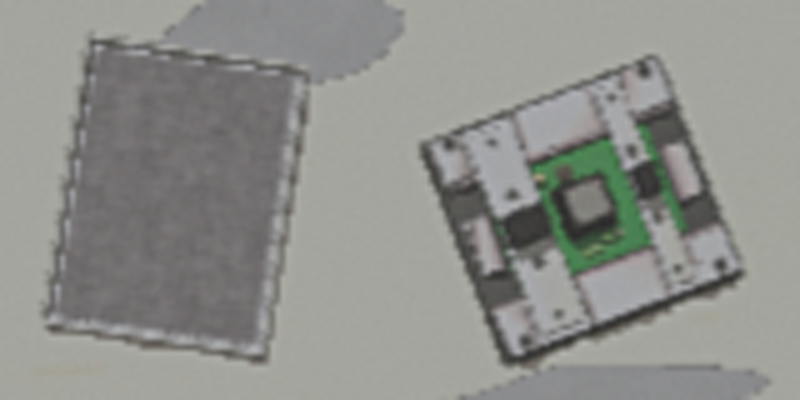

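View pics/c2.png

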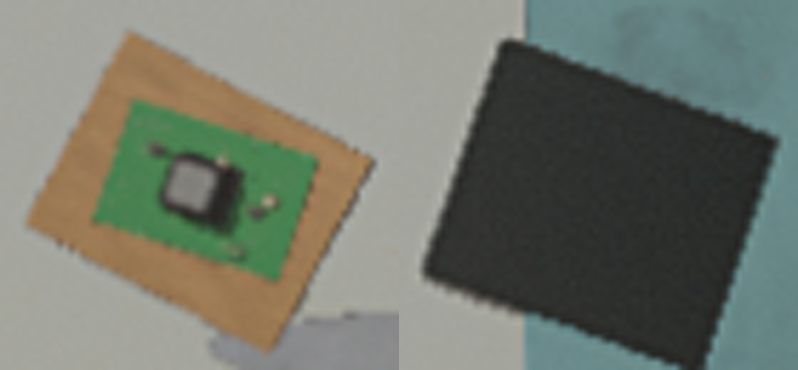

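```bash
cat > h.py <<'E'
import numpy as np,cv2
from bench import ctrl,cams
from scipy.spatial.transform import Rotation as Ro
from scipy.optimize import least_squares
def proj(n,X):
    m=cams.camera_model(n); c=np.atleast_2d(X)@m["R"].T+m["t"]; s=c[:,:2]/c[:,2:]
    s=s*(1+m["k1"]*(s**2).sum(1,keepdims=True)); return s@m["mtx"][:2,:2].T+m["mtx"][:2,2]
def crop(pts,ox,oy,s): return (np.array(pts,float)+.5)/s-.5+[ox,oy]
def fit(n,model,px,guess):   # planar pose x,y,yaw
    M=np.array(model,float)
    def W(q):
        R=Ro.from_euler('z',q[2]).as_matrix(); return M@R.T+[q[0],q[1],0]
    r=least_squares(lambda q:(proj(n,W(q))-px).ravel(),guess,x_scale=[10,10,.1],loss='soft_l1')
    return r.x,np.round((proj(n,W(r.x))-px),2)
def corners(a,b,z): return [[a/2,b/2,z],[a/2,-b/2,z],[-a/2,-b/2,z],[-a/2,b/2,z]]
def go(x,y,z,yaw):   # yaw = world angle of the tool's y (closing) axis, tool down
    s=ctrl.state(); R=Ro.from_quat(s["eef_rot"])
    yx,yy=np.cos(yaw),np.sin(yaw); T=Ro.from_matrix(np.array([[yy,-yx,0],[yx,yy,0],[0,0,-1]]).T.T@np.eye(3))
    Y=np.array([yx,yy,0]);Z=np.array([0,0,-1.]);X=np.cross(Y,Z)
    T=Ro.from_matrix(np.c_[X,Y,Z]); T2=Ro.from_matrix(np.c_[-X,-Y,Z])
    out=[]
    d=R.inv().apply(np.array([x,y,z])-s["eef_pos"])
    for q in(T,T2):
        rv=(R.inv()*q).as_rotvec(); out.append(rv)
    rv=min(out,key=np.linalg.norm)
    print("tool shift mm",np.round(d,1),"turn units",np.round(np.degrees(rv)/8,3),"j6",round(s["joints"][5],2),"pos",np.round(s["eef_pos"],1),"t",s["time_s"])
E
python3 - <<'E'
from h import *
tr=crop([(92,40),(308,72),(265,358),(47,325)],255,210,5)
print("tray",*fit("top",corners(160,122,12),tr,[450,150,-.1]))
ca=crop([(425,143),(657,57),(742,270),(508,356),(528,225),(648,180),(587,203)],255,210,5)
print("carrier",*fit("top",corners(130,140,27.5)+[[0,34,50],[0,-34,50],[0,0,46]],ca,[450,-60,.3]))
cd=crop([(128,30),(373,160),(272,352),(27,225)],168,250,5.7)
print("card",*fit("top",corners(105,135,5),cd,[400,300,-.4]))
nb=crop([(133,100),(318,158),(278,282),(93,222),(186,186)],168,250,5.7)
print("new",*fit("top",corners(62,95,7)+[[0,0,37]],nb,[400,300,-.4]))
fo=crop([(104,40),(379,140),(304,370),(26,270)],417,245,5.7)
print("foam",*fit("top",corners(120,140,15),fo,[400,-200,-.3]))
for n,p,z in(("bottle",(339,194),108),("reel",(421,190),38)):
    print(n,least_squares(lambda q:(proj("top",[q[0],q[1],z])-p).ravel(),[500,0]).x)
E
```

```text
tray [ 5.64090124e+02  1.17809674e+02 -1.23607686e-01] [[-0.42 -0.64]
 [ 0.77 -0.6 ]
 [ 0.47  0.67]
 [-0.88  0.51]]
carrier [ 5.62325018e+02 -9.96346594e+01  3.92638900e-01] [[-1.58 -0.36]
 [ 0.6  -1.81]
 [ 1.9   0.59]
 [-0.28  2.48]
 [-0.15  0.03]
 [-0.09 -0.27]
 [-0.03 -0.04]]
card [ 4.66572363e+02  3.52846313e+02 -4.43495838e-01] [[ 0.02 -0.11]
 [ 0.38 -0.47]
 [-0.01  0.62]
 [-0.4  -0.  ]]
new [ 4.67041208e+02  3.50052942e+02 -2.73690643e-01] [[-0.29 -0.28]
 [ 0.12 -0.08]
 [-0.01  0.16]
 [-0.5   0.14]
 [ 0.75  0.05]]
foam [ 4.89320645e+02 -3.18935935e+02 -3.26274008e-01] [[ 0.06 -0.94]
 [ 0.58 -0.85]
 [-0.07  0.99]
 [-0.56  0.74]]
bottle [697.23065254  -8.8423996 ]
reel [ 729.28843302 -230.63939612]
```

Run:
```python
from h import *
c=np.array([562.3,-99.6]);y=.3926
R=Ro.from_euler('z',y).as_matrix()[:2,:2]
print(c+R@[0,34],c+R@[0,-34])
go(*(c+R@[0,34]),150,y)
p=cv2.imread("pics/side0.png")
M=corners(122,132,27.5)+[[0,34,50],[0,-34,50],[0,0,46],[9,46,50],[-9,46,50],[-9,22,50],[9,22,50]]
pts=[np.array([*(c+R@m[:2]),m[2]]) for m in M]
def dr(n,ps,col):
    for u in proj(n,np.array(ps)): cv2.circle(big[n],tuple(int(round(v)) for v in ((u-o[n]+.5)*5-.5)),2,col,-1)
o={"side":np.array([265,235])};big={"side":cv2.resize(p[235:325,265:365],None,fx=5,fy=5,interpolation=cv2.INTER_CUBIC)}
dr("side",pts,(0,0,255))
tp=[]
for s in corners(160,122,12):tp.append([*(np.array([564.1,117.8])+Ro.from_euler('z',-.1236).as_matrix()[:2,:2]@s[:2]),12])
dr("side",tp,(255,0,0))
o["side2"]=0
a=big["side"]
b=cv2.resize(p[205:239,235:295],None,fx=5,fy=5,interpolation=cv2.INTER_CUBIC)
big["side"]=b;o["side"]=np.array([235,205])
R2=Ro.from_euler('z',-.2737).as_matrix()[:2,:2]
dr("side",[[*(np.array([467,350])+R2@np.array(m[:2])),m[2]] for m in corners(62,95,7)+corners(26,26,37)+[[0,0,37]]],(0,0,255))
b=np.vstack([b,np.zeros((a.shape[0]-b.shape[0],b.shape[1],3),np.uint8)])
cv2.imwrite("pics/s1.png",np.hstack([a,b]))
```

```text
[549.29187571 -68.18680687] [ 575.30812429 -131.01319313]Traceback (most recent call last):
  File "<stdin>", line 5, in <module>
  File "h.py", line 18, in go
    yx,yy=np.cos(yaw),np.sin(yaw); T=Ro.from_matrix(np.array([[yy,-yx,0],[yx,yy,0],[0,0,-1]]).T.T@np.eye(3))
                                     ~~~~~~~~~~~~~~^^^^^^^^^^^^^^^^^^^^^^^^^^^^^^^^^^^^^^^^^^^^^^^^^^^^^^^^^
  File "scipy/spatial/transform/_rotation.pyx", line 1143, in scipy.spatial.transform._rotation.Rotation.from_matrix
ValueError: Non-positive determinant (left-handed or null coordinate frame) in rotation matrix 0: [[ 0.38259189 -0.92391744  0.        ]
 [ 0.92391744  0.38259189  0.        ]
 [ 0.          0.         -1.        ]].
```

```bash
sed -i 's/; T=Ro.from_matrix(np.array.*$//' h.py
python3 - <<'E'
from h import *
c=np.array([562.3,-99.6]);y=.3926
R=Ro.from_euler('z',y).as_matrix()[:2,:2]
go(*(c+R@[0,34]),150,y)
p=cv2.imread("pics/side0.png")
def overlay(ox,oy,w,h,pts):
    b=cv2.resize(p[oy:oy+h,ox:ox+w],None,fx=5,fy=5,interpolation=cv2.INTER_CUBIC)
    for u in proj("side",np.array(pts)): cv2.circle(b,tuple(int(round(v)) for v in (u-[ox,oy]+.5)*5-.5),2,(0,0,255),-1)
    return b
def W(c,y,M):
    R=Ro.from_euler('z',y).as_matrix()[:2,:2]; return [[*(np.array(c)+R@np.array(m[:2])),m[2]] for m in M]
a=overlay(265,235,100,90,W(c,y,corners(122,132,27.5)+[[0,34,50],[0,-34,50],[0,0,46],[9,46,50],[-9,46,50],[-9,22,50],[9,22,50]])+W([564.1,117.8],-.1236,corners(160,122,12)))
b=overlay(235,205,60,34,W([467,350],-.2737,corners(62,95,7)+corners(26,26,37)+[[0,0,37]]))
b=np.vstack([b,np.zeros((a.shape[0]-b.shape[0],b.shape[1],3),np.uint8)])
cv2.imwrite("pics/s1.png",np.hstack([a,b]))
E
```

```text
tool shift mm [-548.  -471.7   81.3] turn units [-9.000e-03  3.000e-03  6.542e+00] j6 -0.22 pos [143.8 530.6 230.8] t 0.1
```

View pics/s1.png

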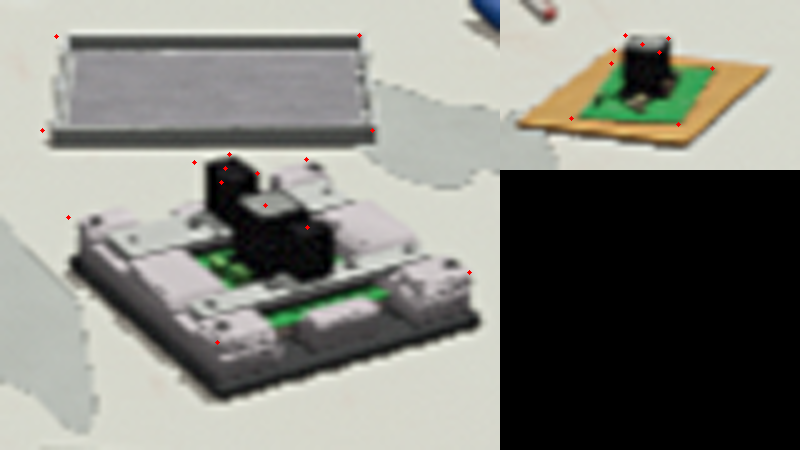

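{"fn": "send_rows", "kwargs": {
  "series": [0,0,0,0,0,1.3,0.085,0,0,0,0,0,1.3,0.085,0,0,0,0,0,1.3,0.085,0,0,0,0,0,1.3,0.085,0,0,0,0,0,1.3,0.085,0,0,0,0,0,0.04,0.085],
  "squeeze": 40
}}

```text
time_s: 0.85
eef_pos: [143.9, 530.7, 231.0]
eef_rot: [0.555, 0.832, -0.0, 0.0]
contact_force: [-0.3, 0.3, 0.0]
gripper_width: 84.9
grasp_force: 0.0
```

```bash
python3 -c "
from h import *
go(549.3,-68.2,150,.3926)"
```

```text
tool shift mm [-708.6  144.4   81.3] turn units [-0.004  0.003  0.011] j6 0.7 pos [143.9 530.7 231. ] t 0.85
```

{"fn": "send_rows", "kwargs": {
  "series": [-0.05,0.01,0,0,0,0,0.085,-0.05,0.01,0,0,0,0,0.085,-0.05,0.01,0,0,0,0,0.085,-0.05,0.01,0,0,0,0,0.085,-0.05,0.01,0,0,0,0,0.085,-0.05,0.01,0,0,0,0,0.085,-0.05,0.01,0,0,0,0,0.085,-0.05,0.01,0,0,0,0,0.085,-0.05,0.01,0,0,0,0,0.085,-0.05,0.01,0,0,0,0,0.085,-0.05,0.01,0,0,0,0,0.085,-0.05,0.01,0,0,0,0,0.085]
}}

```text
time_s: 2.35
eef_pos: [485.2, 20.9, 231.3]
eef_rot: [0.554, 0.833, 0.0, -0.0]
contact_force: [0.2, 0.4, -0.1]
gripper_width: 84.7
grasp_force: 0.0
```

{"fn": "send_rows", "kwargs": {
  "series": [-0.04,0.009,0.02,0,0,0,0.085,-0.04,0.009,0.02,0,0,0,0.085,-0.0286,0.0064,0.041,0,0,0,0.085,0,0,0,0,0,0,0.085,0,0,0,0,0,0,0.085]
}}

```text
time_s: 2.98
eef_pos: [548.6, -68.1, 151.1]
eef_rot: [0.555, 0.832, 0.0, 0.0]
contact_force: [0.3, 0.5, 0.5]
gripper_width: 85.3
grasp_force: 0.0
```

Run:
```python
from h import *
go(549.3,-68.2,30,.3926)
p,d=cams.capture("top"); cv2.imwrite("pics/t1.png",cv2.resize(p[190:290,320:420],None,fx=6,fy=6,interpolation=cv2.INTER_CUBIC)[:,:,::-1])
```

```text
tool shift mm [ -0.3   0.6 121.1] turn units [0.003 0.002 0.017] j6 -0.73 pos [548.6 -68.1 151.1] t 2.975
```

{"fn": "send_rows", "kwargs": {
  "series": [0,0.0006,0.04,0,0,0,0.06,0,0,0.04,0,0,0,0.06,0,0,0.025,0,0,0,0.05,0,0,0.014,0,0,0,0.04,0,0,0,0,0,0,0.04,0,0,0,0,0,0,0.03,0,0,0,0,0,0,0.01,0,0,0,0,0,0,0.0,0,0,0,0,0,0,0.0,0,0,0,0,0,0,0.0],
  "squeeze": 40
}}

```text
time_s: 4.28
eef_pos: [549.8, -68.5, 32.6]
eef_rot: [0.555, 0.832, 0.0, 0.001]
contact_force: [-0.1, 0.7, 6.2]
gripper_width: 17.2
grasp_force: 40.3
```

Run:
```python
from h import *
s=ctrl.state();print({k:np.round(s[k],2) for k in("eef_pos","contact_force","moment","grasp_force","gripper_width","joints")})
```

```text
{'eef_pos': array([549.81, -68.48,  32.64]), 'contact_force': array([-0.07,  0.73,  6.21]), 'moment': array([0.1 , 0.2 , 0.05]), 'grasp_force': np.float64(40.35), 'gripper_width': np.float64(17.23), 'joints': array([-0.34,  0.61,  1.55,  0.  ,  0.98, -0.73])}
```

{"fn": "send_rows", "kwargs": {
  "series": [0,0,-0.01,0,0,0,0,0,0,-0.03,0,0,0,0,0,0,-0.04,0,0,0,0,0,0,-0.04,0,0,0,0,0,0,0,0,0,1.23,0,0,0,0,0,0,1.23,0,0,0,0,0,0,1.23,0,0,0,0,0,0,0,0]
}}

```text
time_s: 5.28
eef_pos: [549.0, -68.3, 151.8]
eef_rot: [0.749, 0.663, 0.0, 0.0]
contact_force: [-0.2, -0.9, -1.1]
gripper_width: 16.9
grasp_force: 39.3
```

Run:
```python
from h import *
R=Ro.from_euler('z',-.1236).as_matrix()[:2,:2]; c=np.array([564.1,117.8])
print(c+R@[0,28],c+R@[0,-28])
go(*(c+R@[0,28]),20,-.1236)
print(ctrl.state()["gripper_width"],ctrl.state()["contact_force"])
```

```text
[567.55199498 145.5863947 ] [560.64800502  90.0136053 ]
tool shift mm [214.5  -7.4 131.8] turn units [0.001 0.    0.02 ] j6 -0.22 pos [549.  -68.3 151.8] t 5.275
16.90349153438002 [-0.24415032 -0.89051088 -1.14845779]
```

{"fn": "send_rows", "kwargs": {
  "series": [0.043,-0.0015,0,0,0,0,0,0.043,-0.0015,0,0,0,0,0,0.043,-0.0015,0,0,0,0,0,0.043,-0.0015,0,0,0,0,0,0.0425,-0.0014,0,0,0,0,0,0,0,0.04,0,0,0,0,0,0,0.04,0,0,0,0,0,0,0.03,0,0,0,0,0,0,0.012,0,0,0,0,0,0,0.005,0,0,0,0,0,0,0,0,0,0,0]
}}

```text
time_s: 6.65
eef_pos: [568.5, 145.5, 25.1]
eef_rot: [0.749, 0.663, 0.001, 0.0]
contact_force: [-0.5, 0.0, -2.1]
gripper_width: 17.2
grasp_force: 39.3
```

Run:
```python
from h import *
go(567.6,145.6,20,-.1236)
```

```text
tool shift mm [ 0.  -0.9  5.1] turn units [ 0.009 -0.001  0.014] j6 0.17 pos [568.5 145.5  25.1] t 6.65
```

{"fn": "send_rows", "kwargs": {
  "series": [0,0,0.003,0,0,0,0,0,0,0.002,0,0,0,0,0,0,0.001,0,0,0,0,0,0,0,0,0,0,0]
}}

```text
time_s: 7.15
eef_pos: [568.1, 145.5, 19.3]
eef_rot: [0.749, 0.663, 0.0, 0.0]
contact_force: [-1.4, 0.1, 5.6]
gripper_width: 17.3
grasp_force: 40.3
```

{"fn": "send_rows", "kwargs": {
  "series": [0,0,0,0,0,0,0.03,0,0,0,0,0,0,0.06,0,0,0,0,0,0,0.06,0,0,-0.03,0,0,0,0.06,0,0,-0.05,0,0,0,0.06,0,0,-0.05,0,0,0,0.06,0,0,0,0,0,-1.23,0.06,0,0,0,0,0,-1.23,0.06,0,0,0,0,0,-1.23,0.06,0,0,0,0,0,0,0.06]
}}

```text
time_s: 8.4
eef_pos: [567.9, 145.5, 148.2]
eef_rot: [0.556, 0.831, -0.0, -0.0]
contact_force: [-0.6, 0.7, -0.3]
gripper_width: 59.9
grasp_force: 0.0
```

Run:
```python
from h import *
go(575.3,-131,31.5,.3926)
```

```text
tool shift mm [-258.4  -98.6  116.8] turn units [-0.001 -0.    -0.009] j6 -0.34 pos [567.9 145.5 148.2] t 8.4
```

{"fn": "send_rows", "kwargs": {
  "series": [-0.043,-0.0164,0,0,0,0,0.06,-0.043,-0.0164,0,0,0,0,0.06,-0.043,-0.0164,0,0,0,0,0.06,-0.043,-0.0164,0,0,0,0,0.06,-0.043,-0.0164,0,0,0,0,0.06,-0.0434,-0.0166,0,0,0,0,0.06,0,0,0,0,0,0,0.06,0,0,0.04,0,0,0,0.06,0,0,0.03,0,0,0,0.06,0,0,0,0,0,0,0.06]
}}

```text
time_s: 9.65
eef_pos: [574.8, -129.6, 76.6]
eef_rot: [0.556, 0.831, -0.0, -0.002]
contact_force: [0.4, 1.0, 0.3]
gripper_width: 60.1
grasp_force: 0.0
```

Run:
```python
from h import *
go(575.3,-131,32,.3926)
p,d=cams.capture("top"); q=cv2.resize(p[180:300,250:420],None,fx=4.6,fy=4.6,interpolation=cv2.INTER_CUBIC)[:,:,::-1]
cv2.imwrite("pics/t2.png",q)
```

```text
tool shift mm [-1.7  0.  44.6] turn units [-0.022 -0.025 -0.008] j6 -0.81 pos [ 574.8 -129.6   76.6] t 9.65
```

View pics/t2.png

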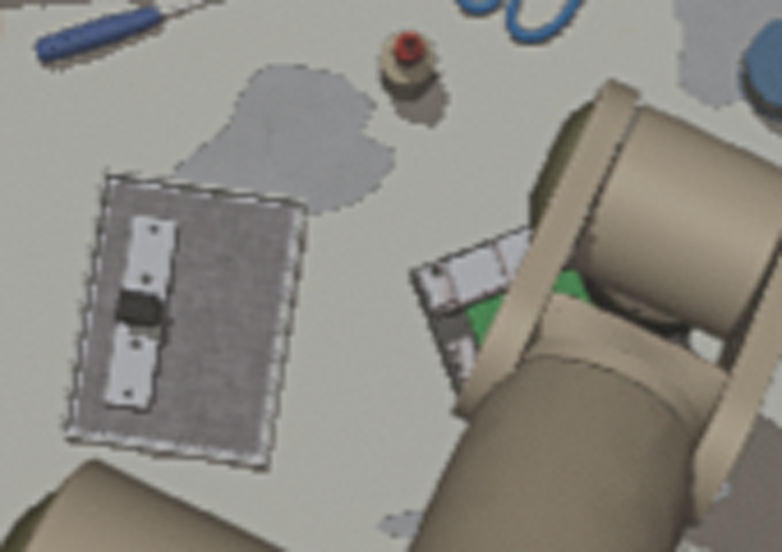

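The wide bar lies flat along the tray's left half (grip at crop 140,308); the carrier is hidden by the arm. Continuing with the narrow bar.

{"fn": "send_rows", "kwargs": {
  "series": [-0.001,0,0.03,0,0,0,0.05,0,0,0.014,0,0,0,0.04,0,0,0,0,0,0,0.04,0,0,0,0,0,0,0.03,0,0,0,0,0,0,0.01,0,0,0,0,0,0,0,0,0,0,0,0,0,0,0,0,0,0,0,0,0]
}}

```text
time_s: 10.7
eef_pos: [576.8, -132.1, 35.6]
eef_rot: [0.556, 0.831, 0.0, 0.001]
contact_force: [-1.1, -0.0, 7.0]
gripper_width: 16.6
grasp_force: 39.5
```

Run:
```python
from h import *
go(575.3,-131,32,.3926)
```

```text
tool shift mm [ 1.6 -0.9  3.6] turn units [0.011 0.011 0.001] j6 -0.82 pos [ 576.8 -132.1   35.6] t 10.7
```

{"fn": "send_rows", "kwargs": {
  "series": [0,0,-0.01,0,0,0,0,0,0,-0.03,0,0,0,0,0,0,-0.04,0,0,0,0,0,0,-0.04,0,0,0,0,0,0,0,0,0,1.23,0,0,0,0,0,0,1.23,0,0,0,0,0,0,1.23,0,0,0,0,0,0,0,0]
}}

```text
time_s: 11.7
eef_pos: [576.1, -131.8, 154.8]
eef_rot: [0.749, 0.663, 0.0, 0.0]
contact_force: [0.2, 0.1, -1.6]
gripper_width: 16.7
grasp_force: 39.3
```

Run:
```python
from h import *
go(560.6,90,20,-.1236)
```

```text
tool shift mm [218.4 -42.2 134.8] turn units [0.002 0.001 0.02 ] j6 -0.3 pos [ 576.1 -131.8  154.8] t 11.7
```

{"fn": "send_rows", "kwargs": {
  "series": [0.0437,-0.0084,0,0,0,0,0,0.0437,-0.0084,0,0,0,0,0,0.0437,-0.0084,0,0,0,0,0,0.0437,-0.0084,0,0,0,0,0,0.0437,-0.0086,0,0,0,0,0,0,0,0.04,0,0,0,0,0,0,0.04,0,0,0,0,0,0,0.03,0,0,0,0,0,0,0.013,0,0,0,0,0,0,0.005,0,0,0,0,0,0,0,0,0,0,0]
}}

```text
time_s: 13.08
eef_pos: [561.5, 90.1, 27.1]
eef_rot: [0.749, 0.663, 0.0, 0.0]
contact_force: [-0.3, 0.8, -0.6]
gripper_width: 16.9
grasp_force: 39.3
```

{"fn": "send_rows", "kwargs": {
  "series": [0,0,0.003,0,0,0,0,0,0,0.001,0,0,0,0,0,0,0,0,0,0,0]
}}

```text
time_s: 13.45
eef_pos: [561.0, 90.1, 22.5]
eef_rot: [0.749, 0.663, 0.0, 0.0]
contact_force: [-1.5, 0.1, -1.7]
gripper_width: 16.8
grasp_force: 39.3
```

{"fn": "send_rows", "kwargs": {
  "series": [0,0,0.001,0,0,0,0,0,0,0,0,0,0,0]
}}

```text
time_s: 13.7
eef_pos: [561.1, 90.2, 22.1]
eef_rot: [0.749, 0.663, 0.0, 0.0]
contact_force: [-1.7, -0.7, 6.4]
gripper_width: 17.0
grasp_force: 40.1
```

{"fn": "send_rows", "kwargs": {
  "series": [0,0,0,0,0,0,0.03,0,0,0,0,0,0,0.05,0,0,0,0,0,0,0.05,0,0,-0.03,0,0,0,0.05,0,0,-0.05,0,0,0,0.05,0,0,-0.05,0,0,0,0.05,0,0,0,0,0,-1.23,0.05,0,0,0,0,0,-1.23,0.05,0,0,0,0,0,-1.23,0.05,0,0,0,0,0,0,0.05]
}}

```text
time_s: 14.95
eef_pos: [560.9, 90.1, 151.2]
eef_rot: [0.556, 0.831, -0.0, -0.0]
contact_force: [-0.3, 0.4, -0.2]
gripper_width: 50.2
grasp_force: 0.0
```

Run:
```python
from h import *
go(562.8,-100,28,.3926)
p,d=cams.capture("top"); q=cv2.resize(p[205:285,255:415],None,fx=5,fy=5,interpolation=cv2.INTER_CUBIC)[:,:,::-1]
cv2.imwrite("pics/t3.png",q)
```

```text
tool shift mm [-176.5  -70.7  123.2] turn units [-0.002 -0.001 -0.009] j6 -0.44 pos [560.9  90.1 151.2] t 14.95
```

View pics/t3.png

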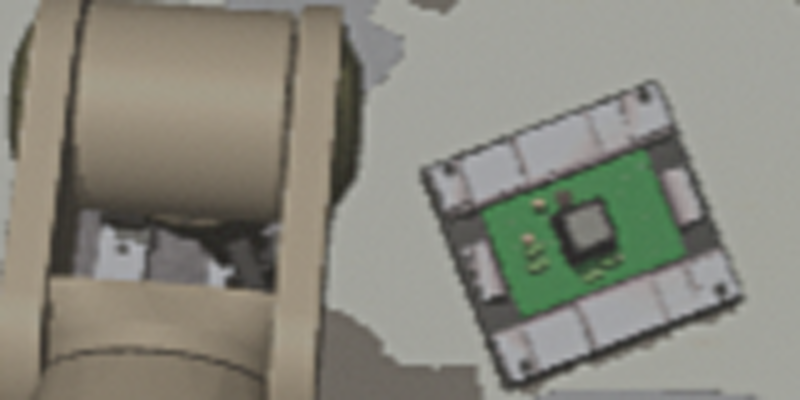

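The finished board still sits in the carrier with its transformer at crop (587,225), both bars out. Next I grip the transformer.

{"fn": "send_rows", "kwargs": {
  "series": [-0.044,-0.0177,0,0,0,0,0.05,-0.044,-0.0177,0,0,0,0,0.05,-0.044,-0.0177,0,0,0,0,0.05,-0.0445,-0.0176,0,0,0,0,0.05,0,0,0,0,0,0,0.05,0,0,0.04,0,0,0,0.05,0,0,0.04,0,0,0,0.05,0,0,0.03,0,0,0,0.05,0,0,0.012,0,0,0,0.05,0,0,0,0,0,0,0.05]
}}

```text
time_s: 16.25
eef_pos: [563.3, -99.4, 29.3]
eef_rot: [0.556, 0.831, -0.0, -0.0]
contact_force: [-0.6, -0.2, 0.4]
gripper_width: 50.4
grasp_force: 0.0
```

{"fn": "send_rows", "kwargs": {
  "series": [0,0,0,0,0,0,0.035,0,0,0,0,0,0,0.028,0,0,0,0,0,0,0.024,0,0,0,0,0,0,0.02,0,0,0,0,0,0,0.02,0,0,0,0,0,0,0.02]
}}

```text
time_s: 17.0
eef_pos: [563.7, -100.1, 30.5]
eef_rot: [0.556, 0.831, 0.0, 0.001]
contact_force: [-1.1, 1.9, 6.9]
gripper_width: 24.9
grasp_force: 39.7
```

Run:
```python
from h import *
go(562.8,-100,28,.3926)
```

```text
tool shift mm [ 0.4 -0.8  2.5] turn units [ 0.01   0.009 -0.   ] j6 -0.78 pos [ 563.7 -100.1   30.5] t 17.0
```

{"fn": "send_rows", "kwargs": {
  "series": [0,0,-0.006,0,0,0,0.02,0,0,-0.01,0,0,0,0.02,0,0,-0.02,0,0,0,0.02,0,0,-0.03,0,0,0,0.02,0,0,-0.04,0,0,0,0.02,0,0,0,0,0,1.03,0.02,0,0,0,0,0,1.03,0.02,0,0,0,0,0,1.03,0.02,0,0,0,0,0,1.03,0.02,0,0,0,0,0,1.03,0.02,0,0,0,0,0,0,0.02]
}}

```text
time_s: 18.38
eef_pos: [563.2, -100.0, 135.8]
eef_rot: [0.812, 0.583, 0.0, 0.0]
contact_force: [-0.0, -0.1, -0.8]
gripper_width: 25.1
grasp_force: 39.5
```

Run:
```python
from h import *
go(489.3,-318.9,33,-.326);print(ctrl.state()["contact_force"])
```

```text
tool shift mm [-2.310e+02 -2.000e-01  1.028e+02] turn units [0.002 0.    0.007] j6 -0.06 pos [ 563.2 -100.   135.8] t 18.375
[-0.02618064 -0.07912115 -0.84155446]
```

{"fn": "send_rows", "kwargs": {
  "series": [-0.0385,0,0,0,0,0,0.02,-0.0385,0,0,0,0,0,0.02,-0.0385,0,0,0,0,0,0.02,-0.0385,0,0,0,0,0,0.02,-0.0385,0,0,0,0,0,0.02,-0.0385,0,0,0,0,0,0.02,0,0,0.03,0,0,0,0.02,0,0,0.03,0,0,0,0.02,0,0,0.025,0,0,0,0.02,0,0,0.01,0,0,0,0.02,0,0,0.003,0,0,0,0.02,0,0,0,0,0,0,0.02]
}}

```text
time_s: 19.88
eef_pos: [489.6, -319.1, 38.1]
eef_rot: [0.812, 0.583, 0.0, 0.001]
contact_force: [-0.4, 0.4, 0.1]
gripper_width: 25.2
grasp_force: 39.5
```

{"fn": "send_rows", "kwargs": {
  "series": [0,0,0.003,0,0,0,0.02,0,0,0.001,0,0,0,0.02,0,0,0,0,0,0,0.02]
}}

```text
time_s: 20.25
eef_pos: [489.2, -318.8, 33.4]
eef_rot: [0.813, 0.583, 0.0, 0.0]
contact_force: [-0.0, 0.7, -0.0]
gripper_width: 25.0
grasp_force: 39.5
```

{"fn": "send_rows", "kwargs": {
  "series": [0,0,0.001,0,0,0,0.02,0,0,0.0006,0,0,0,0.02,0,0,0,0,0,0,0.02]
}}

```text
time_s: 20.62
eef_pos: [489.2, -318.8, 31.7]
eef_rot: [0.813, 0.583, -0.0, -0.0]
contact_force: [1.0, -0.1, -0.2]
gripper_width: 25.0
grasp_force: 39.5
```

{"fn": "send_rows", "kwargs": {
  "series": [0,0,0.0008,0,0,0,0.02,0,0,0,0,0,0,0.02]
}}

```text
time_s: 20.88
eef_pos: [489.2, -318.8, 31.5]
eef_rot: [0.813, 0.583, -0.0, 0.0]
contact_force: [-1.9, 1.8, 5.2]
gripper_width: 25.1
grasp_force: 40.2
```

{"fn": "send_rows", "kwargs": {
  "series": [0,0,0,0,0,0,0.03,0,0,0,0,0,0,0.05,0,0,0,0,0,0,0.05,0,0,-0.02,0,0,0,0.05,0,0,-0.05,0,0,0,0.05,0,0,-0.05,0,0,0,0.05,0,0,0,0,0,0,0.05]
}}

```text
time_s: 21.75
eef_pos: [490.4, -319.9, 154.7]
eef_rot: [0.813, 0.583, 0.001, 0.004]
contact_force: [-0.3, -0.2, -1.6]
gripper_width: 50.1
grasp_force: 0.0
```

Run:
```python
from h import *
go(468,350,21,-.2737)
```

```text
tool shift mm [ 627.9 -236.8  129.9] turn units [ 0.05   0.026 -0.375] j6 -0.45 pos [ 490.4 -319.9  154.7] t 21.75
```

{"fn": "send_rows", "kwargs": {
  "series": [0.052,-0.0197,0,0,0,0,0.05,0.052,-0.0197,0,0,0,0,0.05,0.052,-0.0197,0,0,0,0,0.05,0.052,-0.0197,0,0,0,0,0.05,0.052,-0.0197,0,0,0,0,0.05,0.052,-0.0197,0,0,0,0,0.05,0.052,-0.0197,0,0,0,0,0.05,0.052,-0.0197,0,0,0,0,0.05,0.052,-0.0197,0,0,0,0,0.05,0.052,-0.0197,0,0,0,0,0.05,0.052,-0.0197,0,0,0,0,0.05,0.052,-0.0197,0,0,0,0,0.05]
}}

```text
time_s: 23.25
eef_pos: [464.6, 349.7, 149.8]
eef_rot: [0.813, 0.583, -0.001, -0.0]
contact_force: [-0.2, 0.2, 0.1]
gripper_width: 50.0
grasp_force: 0.0
```

{"fn": "send_rows", "kwargs": {
  "series": [0,0,0,0,0,-1.29,0.05,0,0,0,0,0,-1.29,0.05,0,0,0,0,0,-1.29,0.05,0,0,0,0,0,-1.29,0.05,0,0,0,0,0,-1.29,0.05,0,0,0,0,0,-1.29,0.05,0,0,0,0,0,-1.29,0.05,0,0,0,0,0,-1.29,0.05,0,0,0,0,0,-1.29,0.05,0,0,0,0,0,0,0.05]
}}

```text
time_s: 24.5
eef_pos: [465.0, 347.9, 150.0]
eef_rot: [0.138, 0.99, -0.0, -0.001]
contact_force: [0.4, -0.8, -0.4]
gripper_width: 50.1
grasp_force: 0.0
```

Run:
```python
from h import *
go(468,350,21,-.2737+np.pi/2)
```

```text
tool shift mm [ -2.5   3.  128.9] turn units [-0.008 -0.009 -0.028] j6 -0.85 pos [465.  347.9 150. ] t 24.5
```

{"fn": "send_rows", "kwargs": {
  "series": [-0.0025,0.003,0.04,0,0,0,0.05,0,0,0.04,0,0,0,0.05,0,0,0.03,0,0,0,0.05,0,0,0.017,0,0,0,0.05,0,0,0,0,0,0,0.05,0,0,0,0,0,0,0.035,0,0,0,0,0,0,0.028,0,0,0,0,0,0,0.022,0,0,0,0,0,0,0.022,0,0,0,0,0,0,0.022],
  "squeeze": 20
}}

```text
time_s: 25.75
eef_pos: [468.9, 350.4, 24.9]
eef_rot: [0.138, 0.99, 0.0, 0.001]
contact_force: [-0.9, -0.1, 6.4]
gripper_width: 25.3
grasp_force: 20.9
```

Run:
```python
from h import *
go(468,350,21,-.2737+np.pi/2)
```

```text
tool shift mm [ 0.8 -0.7  3.9] turn units [ 0.008  0.009 -0.019] j6 -0.85 pos [468.9 350.4  24.9] t 25.75
```

{"fn": "send_rows", "kwargs": {
  "series": [0,0,0,0,0,0,0.05,0,0,0,0,0,0,0.05,0,0,-0.03,0,0,0,0.05,0,0,0,0,0,1.25,0.05,0,0,0,0,0,1.25,0.05,0,0,0,0,0,1.25,0.05,0,0,0,0,0,1.25,0.05,0,0,0,0,0,1.25,0.05,0,0,0,0,0,1.25,0.05,0,0,0,0,0,1.25,0.05,0,0,0,0,0,1.25,0.05,0,0,0,0,0,1.25,0.05]
}}

```text
time_s: 27.25
eef_pos: [468.4, 350.2, 53.7]
eef_rot: [0.799, 0.601, -0.0, -0.0]
contact_force: [0.4, -0.9, -0.2]
gripper_width: 50.0
grasp_force: 0.0
```

{"fn": "send_rows", "kwargs": {
  "series": [0,0,0,0,0,0,0.05,0,0,0,0,0,0,0.05]
}}

```text
time_s: 27.5
eef_pos: [468.4, 350.2, 53.8]
eef_rot: [0.797, 0.604, -0.0, -0.0]
contact_force: [-0.7, -0.5, 0.8]
gripper_width: 49.9
grasp_force: 0.0
```

Run:
```python
from h import *
go(468.7,350.3,21.5,-.2737)
```

```text
tool shift mm [ 0.2  0.2 32.3] turn units [-0.001  0.001  0.008] j6 0.71 pos [468.4 350.2  53.8] t 27.5
```

{"fn": "send_rows", "kwargs": {
  "series": [0,0,0.02,0,0,0,0.05,0,0,0.012,0,0,0,0.05,0,0,0,0,0,0,0.05,0,0,0,0,0,0,0.035,0,0,0,0,0,0,0.028,0,0,0,0,0,0,0.02,0,0,0,0,0,0,0.02,0,0,0,0,0,0,0.02],
  "squeeze": 40
}}

```text
time_s: 28.5
eef_pos: [468.8, 350.5, 22.7]
eef_rot: [0.798, 0.603, 0.001, 0.0]
contact_force: [-1.4, -1.1, 5.5]
gripper_width: 24.9
grasp_force: 40.6
```

{"fn": "send_rows", "kwargs": {
  "series": [0,0,-0.006,0,0,0,0.02,0,0,-0.015,0,0,0,0.02,0,0,-0.04,0,0,0,0.02,0,0,-0.05,0,0,0,0.02,0,0,0,0,0,0,0.02,0,0,0,0,0,0,0.02]
}}

```text
time_s: 29.25
eef_pos: [468.1, 350.0, 132.8]
eef_rot: [0.798, 0.603, -0.0, -0.0]
contact_force: [0.5, 0.3, -1.8]
gripper_width: 25.0
grasp_force: 39.8
```

Run:
```python
from h import *
go(563.5,-100,150,.3926)
for n,b in(("top",(240,340,120,260)),("side",(205,265,215,320))):
    p,d=cams.capture(n); cv2.imwrite(f"pics/{n}4f.png",p[:,:,::-1])
a=cv2.imread("pics/top4f.png")[230:330,150:270];b=cv2.imread("pics/side4f.png")[150:250,200:320]
cv2.imwrite("pics/n4.png",np.hstack([cv2.resize(q,None,fx=3.3,fy=3.3,interpolation=cv2.INTER_CUBIC) for q in(a,b)]))
```

```text
tool shift mm [-407.   214.4  -17.2] turn units [-5.000e-03  2.000e-03 -4.788e+00] j6 0.72 pos [468.1 350.  132.8] t 29.25
```

View pics/n4.png

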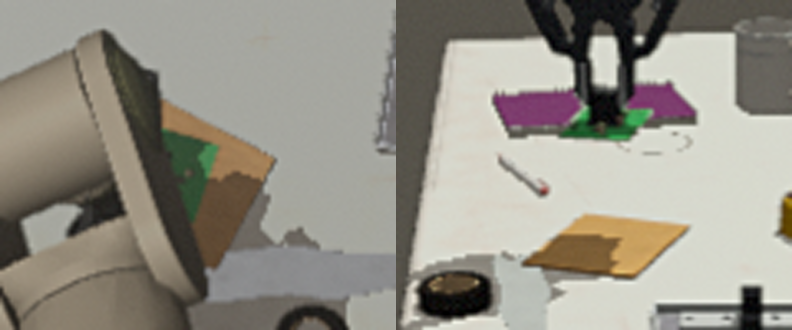

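The new board hangs level in the gripper (side view crop 607,122), cardboard empty.

{"fn": "send_rows", "kwargs": {
  "series": [0,0,0,0,0,-1.2,0.02,0,0,0,0,0,-1.2,0.02,0,0,0,0,0,-1.2,0.02,0,0,0,0,0,-1.19,0.02,0,0,0,0,0,0,0.02]
}}

```text
time_s: 29.98
eef_pos: [468.1, 350.0, 131.9]
eef_rot: [0.556, 0.831, -0.001, -0.001]
contact_force: [0.4, 0.3, -1.3]
gripper_width: 24.9
grasp_force: 39.8
```

Run:
```python
from h import *
ca=crop([(422,168),(657,82),(742,297),(508,385)],255,205,5)
q,r=fit("top",corners(122,132,27.5),ca,[562,-100,.39]);print(q,r.tolist())
bo=crop([(483,212),(650,150),(688,252),(520,315),(587,225)],255,205,5)
q,r=fit("top",corners(62,95,16)+[[0,0,46]],np.array(bo)[[1,2,3,0,4]],[562,-100,.39-1.57]);print("as-is check");
q,r=fit("top",corners(62,95,16)+[[0,0,46]],bo,[562,-100,.39]);print(q,r.tolist())
go(563.2,-99.8,50,.3926)
```

```text
[ 5.62048914e+02 -9.88820926e+01  3.83010959e-01] [[0.8, 0.28], [-0.21, 0.33], [-0.45, -0.27], [-0.01, -0.32]]
as-is check
[ 5.63693461e+02 -1.00923184e+02  3.73394777e-01] [[-0.27, -0.75], [-0.64, -0.35], [-0.02, 0.74], [0.41, 0.29], [0.47, 0.05]]
tool shift mm [-452.1  -83.5   82.1] turn units [-0.016  0.001 -0.009] j6 0.05 pos [468.1 350.  131.9] t 29.975
```

{"fn": "send_rows", "kwargs": {
  "series": [-0.0452,-0.0083,0,0,0,0,0.02,-0.0452,-0.0083,0,0,0,0,0.02,-0.0452,-0.0083,0,0,0,0,0.02,-0.0452,-0.0083,0,0,0,0,0.02,-0.0452,-0.0083,0,0,0,0,0.02,-0.0452,-0.0083,0,0,0,0,0.02,-0.0452,-0.0083,0,0,0,0,0.02,-0.0452,-0.0083,0,0,0,0,0.02,-0.0452,-0.0083,0,0,0,0,0.02,-0.0452,-0.0083,0,0,0,0,0.02,0,0,0.04,0,0,0,0.02,0,0,0.036,0,0,0,0.02]
}}

```text
time_s: 31.48
eef_pos: [564.5, -99.7, 55.3]
eef_rot: [0.558, 0.83, -0.0, -0.0]
contact_force: [0.5, -0.2, -2.0]
gripper_width: 24.8
grasp_force: 39.8
```

{"fn": "send_rows", "kwargs": {
  "series": [0,0,0,0,0,0,0.02,0,0,0,0,0,0,0.02]
}}

```text
time_s: 31.72
eef_pos: [565.5, -99.2, 58.0]
eef_rot: [0.556, 0.831, 0.0, 0.001]
contact_force: [0.0, 0.8, -1.1]
gripper_width: 24.9
grasp_force: 39.7
```

Run:
```python
from h import *
go(563.1,-99.8,31.7,.39)
```

```text
tool shift mm [ 0.4 -2.4 26.3] turn units [0.007 0.007 0.01 ] j6 -0.77 pos [565.5 -99.2  58. ] t 31.725
```

{"fn": "send_rows", "kwargs": {
  "series": [0.0004,-0.002,0.01,0,0,0,0.02,0,0,0,0,0,0,0.02,0,0,0,0,0,0,0.02,0,0,0,0,0,0,0.02]
}}

```text
time_s: 32.22
eef_pos: [563.0, -99.5, 47.2]
eef_rot: [0.556, 0.831, 0.0, 0.0]
contact_force: [0.5, -0.5, -0.9]
gripper_width: 24.9
grasp_force: 39.8
```

Run:
```python
from h import *
go(563.1,-99.8,31.7,.39)
```

```text
tool shift mm [-0.3 -0.  15.5] turn units [0.003 0.003 0.02 ] j6 -0.77 pos [563.  -99.5  47.2] t 32.225
```

Centred. Lower gently.

{"fn": "send_rows", "kwargs": {
  "series": [0,0,0.005,0,0,0,0.02,0,0,0.004,0,0,0,0.02,0,0,0.003,0,0,0,0.02,0,0,0.002,0,0,0,0.02,0,0,0,0,0,0,0.02,0,0,0,0,0,0,0.02]
}}

```text
time_s: 32.98
eef_pos: [562.9, -99.5, 33.0]
eef_rot: [0.556, 0.832, 0.0, 0.0]
contact_force: [-0.2, -0.4, -1.0]
gripper_width: 25.3
grasp_force: 39.8
```

{"fn": "send_rows", "kwargs": {
  "series": [0,0,0.001,0,0,0,0.02,0,0,0.0005,0,0,0,0.02,0,0,0,0,0,0,0.02]
}}

```text
time_s: 33.35
eef_pos: [562.9, -99.5, 31.7]
eef_rot: [0.555, 0.832, 0.0, 0.0]
contact_force: [-1.2, -0.2, 2.7]
gripper_width: 25.0
grasp_force: 40.2
```

{"fn": "send_rows", "kwargs": {
  "series": [0,0,0,0,0,0,0.03,0,0,0,0,0,0,0.04,0,0,0,0,0,0,0.05,0,0,-0.02,0,0,0,0.05,0,0,-0.05,0,0,0,0.05,0,0,-0.05,0,0,0,0.05,0,0,0,0,0,1.23,0.05,0,0,0,0,0,1.23,0.05,0,0,0,0,0,1.23,0.05,0,0,0,0,0,0,0.05,0,0,0,0,0,0,0.05]
}}

```text
time_s: 34.72
eef_pos: [562.8, -99.5, 151.4]
eef_rot: [0.748, 0.664, -0.0, -0.0]
contact_force: [-0.2, -0.5, 0.3]
gripper_width: 50.1
grasp_force: 0.0
```

Run:
```python
from h import *
go(568,145.5,19.3,-.1236)
```

```text
tool shift mm [243.9 -24.  132.1] turn units [-0.001 -0.     0.032] j6 -0.26 pos [562.8 -99.5 151.4] t 34.725
```

{"fn": "send_rows", "kwargs": {
  "series": [0.0407,-0.004,0,0,0,0.03,0.05,0.0407,-0.004,0,0,0,0,0.05,0.0407,-0.004,0,0,0,0,0.05,0.0407,-0.004,0,0,0,0,0.05,0.0407,-0.004,0,0,0,0,0.05,0.0405,-0.004,0,0,0,0,0.05,0,0,0.04,0,0,0,0.05,0,0,0.03,0,0,0,0.05,0,0,0,0,0,0,0.05,0,0,0,0,0,0,0.05,0,0,0,0,0,0,0.05]
}}

```text
time_s: 36.1
eef_pos: [570.4, 145.5, 82.9]
eef_rot: [0.75, 0.661, 0.001, 0.001]
contact_force: [-0.4, 0.2, 0.6]
gripper_width: 50.0
grasp_force: 0.0
```

Run:
```python
from h import *
go(568,145.5,19.3,-.1236)
p,d=cams.capture("top");q=np.ascontiguousarray(p[:,:,::-1])
cv2.imwrite("pics/t5.png",cv2.resize(q[205:315,325:490],None,fx=4.8,fy=4.8,interpolation=cv2.INTER_CUBIC))
```

```text
tool shift mm [-0.4 -2.5 63.6] turn units [ 0.018 -0.003 -0.019] j6 0.18 pos [570.4 145.5  82.9] t 36.1
```

View pics/t5.png

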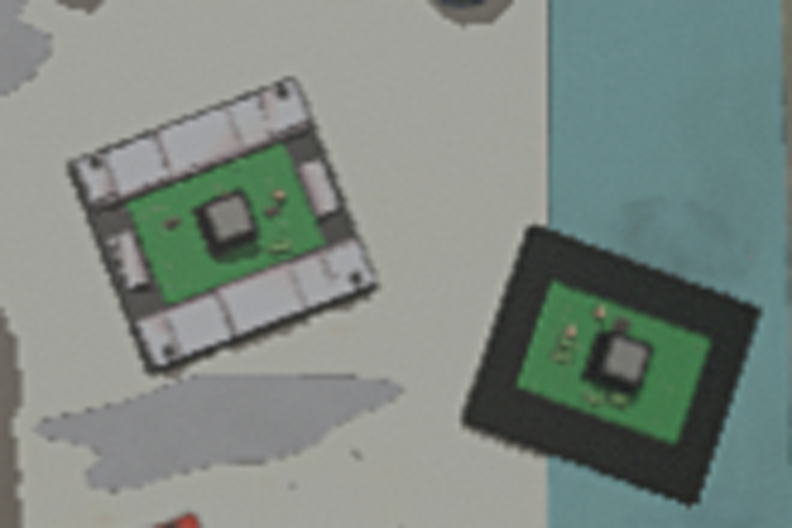

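The new board is seated in the carrier (230,220) and the finished board lies in the middle of the foam (625,360). Now the wide bar.

{"fn": "send_rows", "kwargs": {
  "series": [0,0,0.035,0,0,0,0.05,0,0,0.02,0,0,0,0.05,0,0,0.007,0,0,0,0.05,0,0,0,0,0,0,0.04,0,0,0,0,0,0,0.04]
}}

```text
time_s: 36.78
eef_pos: [570.3, 145.6, 20.5]
eef_rot: [0.75, 0.661, 0.001, 0.001]
contact_force: [0.4, 0.1, 0.4]
gripper_width: 40.1
grasp_force: 0.0
```

Run:
```python
from h import *
go(568,145.5,19.3,-.1236)
```

```text
tool shift mm [-0.4 -2.2  1.2] turn units [ 0.013 -0.002 -0.021] j6 0.18 pos [570.3 145.6  20.5] t 36.775
```

{"fn": "send_rows", "kwargs": {
  "series": [-0.0004,-0.0022,0,0,0,0,0.04,0,0,0,0,0,0,0.04,0,0,0,0,0,0,0.03,0,0,0,0,0,0,0.01,0,0,0,0,0,0,0,0,0,0,0,0,0,0,0,0,0,0,0,0,0]
}}

```text
time_s: 37.65
eef_pos: [567.6, 145.5, 19.7]
eef_rot: [0.75, 0.661, 0.0, 0.0]
contact_force: [-0.7, -0.3, 4.1]
gripper_width: 16.9
grasp_force: 40.1
```

{"fn": "send_rows", "kwargs": {
  "series": [0,0,-0.01,0,0,0,0,0,0,-0.04,0,0,0,0,0,0,-0.04,0,0,0,0,0,0,-0.04,0,0,0,0,0,0,0,0,0,-1.23,0,0,0,0,0,0,-1.23,0,0,0,0,0,0,-1.23,0,0,0,0,0,0,0,0,0,0,0,0,0,0,0]
}}

```text
time_s: 38.78
eef_pos: [567.3, 145.5, 149.4]
eef_rot: [0.559, 0.829, -0.0, -0.0]
contact_force: [-0.1, -0.1, -1.2]
gripper_width: 17.2
grasp_force: 39.4
```

Run:
```python
from h import *
go(549.3,-68.4,60,.3926)
```

```text
tool shift mm [-191.4  -97.1   89.4] turn units [-0.002 -0.001 -0.052] j6 -0.34 pos [567.3 145.5 149.4] t 38.775
```

{"fn": "send_rows", "kwargs": {
  "series": [0,0,0,0,0,-0.05,0,-0.038,-0.0197,0,0,0,0,0,-0.038,-0.0197,0,0,0,0,0,-0.038,-0.0197,0,0,0,0,0,-0.038,-0.0197,0,0,0,0,0,-0.0385,-0.0197,0,0,0,0,0,0,0,0.04,0,0,0,0,0,0,0.03,0,0,0,0,0,0,0.018,0,0,0,0,0,0,0,0,0,0,0,0,0,0,0,0,0,0,0,0,0,0,0,0,0]
}}

```text
time_s: 40.28
eef_pos: [550.4, -68.4, 62.4]
eef_rot: [0.554, 0.832, 0.0, 0.001]
contact_force: [1.1, 0.0, -1.8]
gripper_width: 16.8
grasp_force: 39.4
```

Run:
```python
from h import *
go(549.3,-68.4,32.9,.3926)
```

```text
tool shift mm [ 0.4 -1.1 29.5] turn units [0.009 0.008 0.021] j6 -0.73 pos [550.4 -68.4  62.4] t 40.275
```

{"fn": "send_rows", "kwargs": {
  "series": [0.0003,-0.0007,0.01,0,0,0,0,0,0,0.008,0,0,0,0,0,0,0.005,0,0,0,0,0,0,0.003,0,0,0,0,0,0,0.002,0,0,0,0,0,0,0,0,0,0,0,0,0,0,0,0,0,0]
}}

```text
time_s: 41.15
eef_pos: [549.3, -68.3, 33.6]
eef_rot: [0.554, 0.832, 0.0, 0.0]
contact_force: [-0.8, 0.3, -2.1]
gripper_width: 16.9
grasp_force: 39.5
```

{"fn": "send_rows", "kwargs": {
  "series": [0,0,0.001,0,0,0,0,0,0,0,0,0,0,0]
}}

```text
time_s: 41.4
eef_pos: [549.3, -68.3, 33.0]
eef_rot: [0.554, 0.832, 0.0, 0.0]
contact_force: [-1.7, 0.0, 3.6]
gripper_width: 17.2
grasp_force: 40.3
```

{"fn": "send_rows", "kwargs": {
  "series": [0,0,0,0,0,0,0.03,0,0,0,0,0,0,0.04,0,0,0,0,0,0,0.04,0,0,-0.02,0,0,0,0.04,0,0,-0.05,0,0,0,0.05,0,0,-0.05,0,0,0,0.05,0,0,0,0,0,1.23,0.05,0,0,0,0,0,1.23,0.05,0,0,0,0,0,1.23,0.05,0,0,0,0,0,0,0.05,0,0,0,0,0,0,0.05,0,0,0,0,0,0,0.05]
}}

```text
time_s: 42.9
eef_pos: [549.2, -68.3, 152.4]
eef_rot: [0.747, 0.664, -0.0, -0.0]
contact_force: [-0.4, -0.9, -0.9]
gripper_width: 49.7
grasp_force: 0.0
```

Run:
```python
from h import *
go(561,90.1,22.1,-.1236)
```

```text
tool shift mm [158.6  -6.9 130.3] turn units [-0.     0.     0.042] j6 -0.22 pos [549.2 -68.3 152.4] t 42.9
```

{"fn": "send_rows", "kwargs": {
  "series": [0,0,0,0,0,0.04,0.05,0.0396,-0.0019,0,0,0,0,0.05,0.0396,-0.0019,0,0,0,0,0.05,0.0396,-0.002,0,0,0,0,0.05,0.0396,-0.002,0,0,0,0,0.05,0,0,0.04,0,0,0,0.05,0,0,0.04,0,0,0,0.05,0,0,0.03,0,0,0,0.04,0,0,0.015,0,0,0,0.04,0,0,0.005,0,0,0,0.04,0,0,0,0,0,0,0.04,0,0,0,0,0,0,0.04]
}}

```text
time_s: 44.4
eef_pos: [561.8, 89.9, 23.4]
eef_rot: [0.75, 0.662, 0.001, 0.001]
contact_force: [0.7, 0.0, 0.5]
gripper_width: 39.9
grasp_force: 0.0
```

{"fn": "send_rows", "kwargs": {
  "series": [0,0,0,0,0,0,0.04,0,0,0,0,0,0,0.04]
}}

```text
time_s: 44.65
eef_pos: [561.4, 89.9, 22.8]
eef_rot: [0.75, 0.662, 0.0, 0.0]
contact_force: [0.9, -0.4, -0.4]
gripper_width: 40.1
grasp_force: 0.0
```

Run:
```python
from h import *
go(561,90.1,22.1,-.1236)
```

```text
tool shift mm [ 0.2 -0.4  0.7] turn units [ 0.004 -0.    -0.011] j6 0.08 pos [561.4  89.9  22.8] t 44.65
```

{"fn": "send_rows", "kwargs": {
  "series": [0,-0.0003,0.0008,0,0,0,0.03,0,0,0,0,0,0,0.01,0,0,0,0,0,0,0,0,0,0,0,0,0,0,0,0,0,0,0,0,0]
}}

```text
time_s: 45.28
eef_pos: [560.9, 89.9, 21.7]
eef_rot: [0.75, 0.661, 0.0, 0.0]
contact_force: [-0.2, 0.2, 3.4]
gripper_width: 16.4
grasp_force: 39.3
```

{"fn": "send_rows", "kwargs": {
  "series": [0,0,-0.01,0,0,0,0,0,0,-0.04,0,0,0,0,0,0,-0.04,0,0,0,0,0,0,-0.04,0,0,0,0,0,0,0,0,0,-1.23,0,0,0,0,0,0,-1.23,0,0,0,0,0,0,-1.26,0,0,0,0,0,0,0,0,0,0,0,0,0,0,0]
}}

```text
time_s: 46.4
eef_pos: [560.9, 89.9, 151.8]
eef_rot: [0.556, 0.831, -0.0, 0.0]
contact_force: [-0.3, 1.1, -0.8]
gripper_width: 16.5
grasp_force: 39.2
```

Run:
```python
from h import *
go(576.4,-131.9,65,.3926)
```

```text
tool shift mm [-211.   -70.2   86.8] turn units [ 0.     0.    -0.012] j6 -0.44 pos [560.9  89.9 151.8] t 46.4
```

{"fn": "send_rows", "kwargs": {
  "series": [-0.0422,-0.014,0,0,0,0,0,-0.0422,-0.014,0,0,0,0,0,-0.0422,-0.014,0,0,0,0,0,-0.0422,-0.014,0,0,0,0,0,-0.0422,-0.0142,0,0,0,0,0,0,0,0,0,0,0,0,0,0,0.04,0,0,0,0,0,0,0.03,0,0,0,0,0,0,0.015,0,0,0,0,0,0,0,0,0,0,0,0,0,0,0,0,0,0,0,0,0,0,0,0,0]
}}

```text
time_s: 47.9
eef_pos: [577.7, -132.0, 67.7]
eef_rot: [0.555, 0.832, 0.0, 0.001]
contact_force: [0.0, 1.4, -1.1]
gripper_width: 16.7
grasp_force: 39.2
```

Run:
```python
from h import *
go(576.4,-131.9,35.2,.3926)
```

```text
tool shift mm [ 0.6 -1.2 32.5] turn units [0.01  0.011 0.011] j6 -0.82 pos [ 577.7 -132.    67.7] t 47.9
```

{"fn": "send_rows", "kwargs": {
  "series": [0.0003,-0.0007,0.012,0,0,0,0,0,0,0.008,0,0,0,0,0,0,0.005,0,0,0,0,0,0,0.003,0,0,0,0,0,0,0.002,0,0,0,0,0,0,0,0,0,0,0,0,0,0,0,0,0,0]
}}

```text
time_s: 48.78
eef_pos: [576.5, -131.9, 36.8]
eef_rot: [0.555, 0.832, 0.0, 0.0]
contact_force: [-0.4, 0.3, -1.1]
gripper_width: 16.3
grasp_force: 39.2
```

{"fn": "send_rows", "kwargs": {
  "series": [0,0,0.001,0,0,0,0,0,0,0.0005,0,0,0,0,0,0,0,0,0,0,0]
}}

```text
time_s: 49.15
eef_pos: [576.4, -131.9, 35.1]
eef_rot: [0.555, 0.832, 0.0, 0.0]
contact_force: [0.4, -0.2, -0.4]
gripper_width: 17.1
grasp_force: 39.3
```

{"fn": "send_rows", "kwargs": {
  "series": [0,0,0.0008,0,0,0,0,0,0,0,0,0,0,0]
}}

```text
time_s: 49.4
eef_pos: [576.4, -131.9, 35.1]
eef_rot: [0.555, 0.832, 0.0, 0.0]
contact_force: [-2.3, 1.1, 6.6]
gripper_width: 17.3
grasp_force: 40.1
```

Contact at the expected height. Release, rise, and withdraw toward the tray so the camera sees the carrier.

{"fn": "send_rows", "kwargs": {
  "series": [0,0,0,0,0,0,0.03,0,0,0,0,0,0,0.04,0,0,0,0,0,0,0.04,0,0,-0.02,0,0,0,0.04,0,0,-0.05,0,0,0,0.05,0,0,-0.05,0,0,0,0.05,0.05,0.01,0,0,0,0,0.05,0.05,0.01,0,0,0,0,0.05,0.05,0.01,0,0,0,0,0.05,0.05,0.01,0,0,0,0,0.05,0.05,0,0,0,0,0,0.05,0,0,0,0,0,0,0.05]
}}

```text
time_s: 50.9
eef_pos: [516.0, 116.9, 154.4]
eef_rot: [0.553, 0.833, 0.0, -0.0]
contact_force: [0.1, -0.4, 0.4]
gripper_width: 49.9
grasp_force: 0.0
```

Run:
```python
from h import *
a,_=cams.capture("top");b,_=cams.capture("side")
a=cv2.resize(a[205:285,330:410],None,fx=5,fy=5,interpolation=cv2.INTER_CUBIC);b=cv2.resize(b[240:320,270:350],None,fx=5,fy=5,interpolation=cv2.INTER_CUBIC)
cv2.imwrite("pics/f6.png",np.ascontiguousarray(np.hstack([a,b])[:,:,::-1]))
```

```text
(no output)
```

View pics/f6.png

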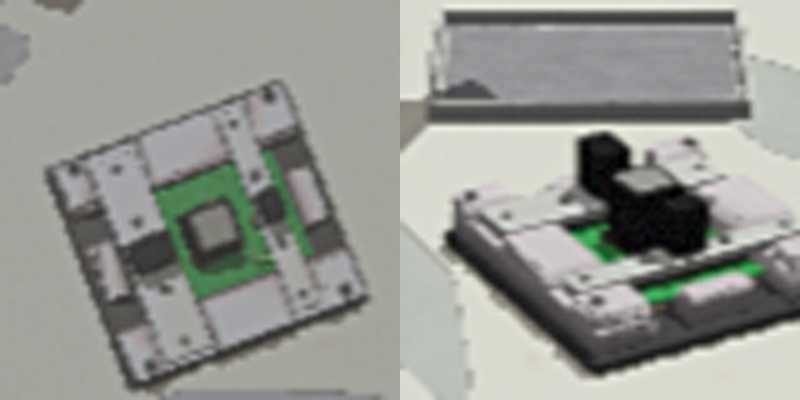

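Both bars sit level in their slots (grips at 150,255 and 270,205 in the top crop), as at the start, and the tray is empty.

```bash
python3 -c "
from bench import ctrl
print(ctrl.hand_in())"
```

```text
the job is handed in; nothing more can be done
None
```

The job is handed in, though no verdict came back: the finished board is on the foam pad, the new board is seated in the carrier, both bars are back in their slots, and I did not touch the flux bottle or solder reel.

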